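Line up the whisky-stone tins and hold up the full one

TASK

Stand the three closed steel tins upright in one neat, straight row along the middle of the glass shelf, long sides facing the front and no more than two fingers' width between neighbours, setting each one down without dropping it and letting go of it. Only then pick the heaviest of the three, found by feel, out of the row and lift it upright at least 10 cm clear above the shelf, leaving the other two standing in their places; finish while still holding it up, steady. Do not disturb the glassware, jigger, olive dish or coasters.

Things in the scene. Friction and masses are not known exactly. Their poses are not given: they have to be found in the camera images.
- tin_a_mid (a point): one of three identical closed oblong steel tins, 50 mm (its x) by 72 mm (its y) by 92 mm tall, lid fixed; this point is its centre, half-way up (46 mm above its underside); z up. It holds unseen whisky stones that may shift a little; one of the three tins, any of them, is full and weighs about 0.5 to 0.6 kg, the others 0.15 to 0.3 kg. It starts upright on the worktop (z = 0), its long side turned at most 0.4 rad from the world y axis
- tin_b_mid (a point): one of three identical closed oblong steel tins, 50 mm (its x) by 72 mm (its y) by 92 mm tall, lid fixed; this point is its centre, half-way up (46 mm above its underside); z up. It holds unseen whisky stones that may shift a little; one of the three tins, any of them, is full and weighs about 0.5 to 0.6 kg, the others 0.15 to 0.3 kg. It starts upright on the worktop (z = 0), its long side turned at most 0.4 rad from the world y axis
- tin_c_mid (a point): one of three identical closed oblong steel tins, 50 mm (its x) by 72 mm (its y) by 92 mm tall, lid fixed; this point is its centre, half-way up (46 mm above its underside); z up. It holds unseen whisky stones that may shift a little; one of the three tins, any of them, is full and weighs about 0.5 to 0.6 kg, the others 0.15 to 0.3 kg. It starts upright on the worktop (z = 0), its long side turned at most 0.4 rad from the world y axis
- shelf_mid (a point): centre of the top face of the low fixed glass shelf with brass edges: 160 mm deep (this point's x), 440 mm long (its y), top 60 mm above the worktop, on four corner pillars; z up. The row runs along its y through this point; the middle 290 mm of its length is free, jigger and stopper stand at the ends
- glass_shelf: the glass shelf itself; origin on the worktop, 60 mm below the centre of its top; same axes. On the worktop beyond the shelf (x over 0.78 m) stand, to be left alone, two stemmed wine glasses (74 mm across, 185 mm tall) on the right and an empty crystal decanter (100 mm across, 205 mm tall) on the left
- stopper: the decanter's glass stopper, 34 mm across, 50 mm tall, standing at the right (-y) end of the glass shelf; leave alone; origin at the centre of its underside
- jigger: steel cocktail jigger, 42 mm across, 75 mm tall, standing at the left (+y) end of the glass shelf; leave alone; origin at the centre of its underside
- olive_dish: white ceramic olive dish, 90 mm across, 32 mm tall, on the worktop between tins; leave alone; origin at the centre of its underside
- coasters: stack of round cork coasters, 92 mm across, 24 mm tall, on the worktop between tins; leave alone; origin at the centre of its underside

How it is judged:
By the outcome, as a careful person would: the job done as asked, in the order asked, and still so for the second after the job is handed in, while the arm keeps its last pose, push and grip.
It also fails if it takes over 72 s, if anything falls off the work surface, if the arm or the gripper's body presses on something with over 40 N, if the wrist force passes 120 N, or if a joint passes its speed limit or range.

ROBOT

A 6-joint arm with a two-finger parallel gripper is mounted at the origin on the work surface. World frame = base frame: x ahead of the robot, y to its left, z up, the work surface at z = 0. Lengths are in m, angles in rad, forces in N, time in s.
With the tool pointing down it reaches from about 0.375 to 0.9 m from the base axis. Payload 3.1 kg.
Tool frame: the origin (TCP) lies midway between the tips of the shut fingers; the grasp point (between the pads) lies grip_point_offset behind it (grip_point_offset is the distance from the TCP to the grasp point, in m); y points along the fingers, z is the direction in which the jaws open and shut, and the axes are right-handed (so a half turn about y gives the same grasp; the last joint's range is limited). The gripper opens to 87 mm and grips with 3 to 60 N. Pads are 19 mm wide; open, the fingers measure 117 mm over their backs; the gripper's body (75 mm by 190 mm) begins 51 mm behind the grasp point.
Start: joints at [1.062, 0.527, 1.433, -0, 1.181, -0.178], TCP at [0.202, 0.591, 0.187] pointing down, gripper open.
Joint ranges: [-3.08, 3.08], [-0.75, 2.2], [0.22, 2.44], [-1.43, 4.57], [0, 2.65], [-2.85, 2.85]. Speed limits (rad/s): [2.79, 2.79, 3.14, 3.14, 3.14, 3.14].

INTERFACE

Orientations are given as a unit quaternion [x, y, z, w].
In Python, from rig import * gives the robot as it stands.
- The arm moves only by the tool jog_arm, never from a script. Its argument "increments" is a list that holds one entry, the list of rows, each a list of 7 numbers: the turn, a rotation vector about the world's x, y, z in degrees, then the shift along the world's x, y, z in m, then the closure, from -1 (fully open) to 1 (shut), so that 0 is half open. In form: [[[rx, ry, rz, x, y, z, jaw], ...]]. A call has 1 to 8 rows; each row is the pose to reach, as a shift and turn from the pose measured when the call began; what a row does not reach only later rows make up. A row lasts 1/10 s, in which the tool goes at most 50 mm and 8.59 degrees, less where a joint would pass 70% of its speed; a pose out of reach is approached as far as the arm can. A call with a gripper value outside its range is refused whole. The fingers move at their own pace and stop on an object; "squeeze" is the grip in N (left out, the last holds). Time passes only in rows, so rows that repeat a pose let the fingers close. It gives the time, the measured TCP pose, the force and the opening at its end, in the units of the state.
- get_obs(): the state, without advancing time (a new reading comes with each control period).
- camera(name): name is "side" or "top"; returns the picture (384x512x3 uint8, red, green, blue); there is no depth.
- camera_info(name): a dict with "K" (3x3 intrinsics, pixels), "k1" (the pictures are not rectified: a ray, as slopes to the right and down, at radius r is drawn at 1 + k1 r^2 times it, then the intrinsics apply), "R" (3x3) and "t" (3): a world point X has camera coordinates R X + t. Camera axes: x right, y down, z forward; pixel columns grow to the right and rows downward; lengths in m; the calibration is good to about 2 mm. A picture is of the moment at which its call begins. camera_info takes no time and is no camera call.
- hand_in(): hands the job in, once; it reports no verdict.
The state is a dict: "time": time; "q": joint angles; "joint_velocities": joint speeds; "joint_torque": joint torques, N m; "position": TCP position; "tool_rot": TCP orientation; "ft_force": force on the tool from outside, world axes, zero at the start; "moment": the same for the moment, N m; "grip_width": finger opening in m.
Only numpy, scipy, OpenCV 4.12 (cv2) and the standard library are available. Lean on these libraries where they do the work, as an engineer would, in place of code of your own. Each camera call takes 0.05 s, during which the arm holds its last target.

## Working session

There is one attempt and no reset: what is moved stays moved. The work goes in short steps, Python scripts to look and compute and a tool call to move; the robot and the scene stay as the last step left them, time stands still between calls to the robot, and variables do not carry over. Pictures are saved under pics/ and viewed, and the job is handed in when it is done.

Besides the shell and the picture viewer there is one more tool, called after "Call:" in YAML: its name, and indented under it one key for each argument. jog_arm: Moves the arm, as the interface text tells. Its arguments: {"type":"object","properties":{"increments":{"type":"array","items":{"type":"array","items":{"type":"array","items":{"type":"number"}}}},"squeeze":{"type":"number"}},"required":["increments"]}

```bash
mkdir -p pics; ls; python3 - <<'E'
from rig import *
import cv2
print(get_obs())
for n in ("top","side"):
    im=camera(n); cv2.imwrite(f"pics/{n}0.png",im[:,:,::-1]); print(n,camera_info(n))
try: print(grip_point_offset)
except Exception as e: print(e)
E
```

```text
pics
{'time': 0.0, 'q': array([ 1.06249731e+00,  5.28434402e-01,  1.43391806e+00, -1.58747366e-05,
        1.18137705e+00, -1.78503458e-01]), 'joint_velocities': array([ 0.00096375, -0.00149246, -0.00017585, -0.00016367,  0.0003716 ,
        0.0004989 ]), 'joint_torque': array([ 1.42424087e-03, -4.40034449e+01, -1.76592761e+01,  6.33980753e-02,
        5.80437889e-02, -1.64569719e-04]), 'position': array([0.2019842 , 0.59060566, 0.18618621]), 'tool_rot': array([ 0.69822806, -0.11631994,  0.11582098, -0.6968018 ]), 'ft_force': array([ 0.18702753, -0.33797751, -0.02648063]), 'moment': array([-0.0106812 , -0.0126688 ,  0.05588845]), 'grip_width': 0.08712231730525384}
top {'K': array([[373.45913632,   0.        , 255.6405978 ],
       [  0.        , 373.45913632, 190.64772664],
       [  0.        ,   0.        ,   1.        ]]), 'k1': -0.04132415144484973, 'R': array([[ 0.01213535, -0.99985193, -0.01220054],
       [-0.99387879, -0.01072115, -0.10995455],
       [ 0.10980747,  0.0134602 , -0.99386173]]), 't': array([0.00272405, 0.5571641 , 1.00969607])}
side {'K': array([[454.78103231,   0.        , 254.5825297 ],
       [  0.        , 454.78103231, 196.28743486],
       [  0.        ,   0.        ,   1.        ]]), 'k1': -0.011498825353761491, 'R': array([[ 0.99784191, -0.06481948,  0.01048579],
       [-0.02701408, -0.55080639, -0.83419576],
       [ 0.05984778,  0.83211223, -0.55136874]]), 't': array([-0.57289037,  0.07865266,  1.09754339])}
0.0187
```

View pics/top0.png

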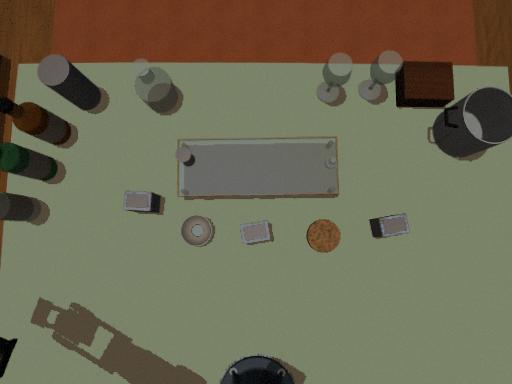

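View pics/side0.png

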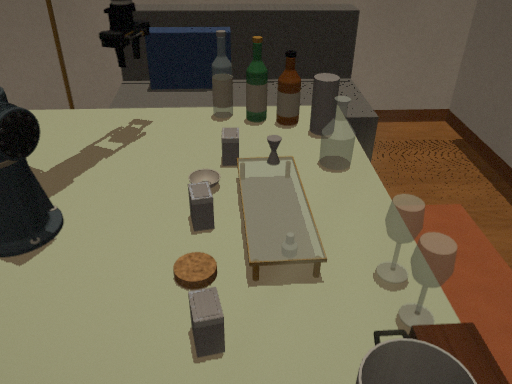

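The top view shows tin lids near (139,201), (256,232) and (394,225). The shelf spans roughly (178–338, 137–196), with the jigger at (184,155) and the stopper at (331,162). The dish is at (197,230) and the coasters at (323,236).

```bash
cat > h.py <<'E'
import numpy as np, cv2
from rig import *
def ray(n,uv):
    c=camera_info(n);K=c["K"];R=c["R"];t=c["t"];k=c["k1"]
    uv=np.atleast_2d(np.array(uv,float))
    d=np.c_[(uv[:,0]-K[0,2])/K[0,0],(uv[:,1]-K[1,2])/K[1,1]]
    s=d.copy()
    for _ in range(20): s=d/(1+k*(s**2).sum(1,keepdims=True))
    D=np.c_[s,np.ones(len(s))]@R
    return -R.T@t, D
def onz(n,uv,z):
    o,D=ray(n,uv); l=(z-o[2])/D[:,2]; return o+l[:,None]*D
def proj(n,X):
    c=camera_info(n);X=np.atleast_2d(np.array(X,float))
    p=X@np.array(c["R"]).T+c["t"]; s=p[:,:2]/p[:,2:]; s=s*(1+c["k1"]*(s**2).sum(1,keepdims=True))
    return np.c_[s[:,0]*c["K"][0,0]+c["K"][0,2], s[:,1]*c["K"][1,1]+c["K"][1,2]]
E
python3 - <<'E'
import cv2,numpy as np
im=cv2.imread("pics/top0.png")
tiles=[cv2.resize(im[y-25:y+25,x-25:x+25],(400,400),interpolation=cv2.INTER_CUBIC) for x,y in((139,201),(256,232))]
cv2.imwrite("pics/z0.png",np.hstack(tiles))
im2=cv2.resize(im[200:250,369:419],(400,400),interpolation=cv2.INTER_CUBIC)
cv2.imwrite("pics/z1.png",im2)
cv2.imwrite("pics/z2.png",cv2.resize(im[130:205,165:355],None,fx=4,fy=4,interpolation=cv2.INTER_CUBIC))
E
```

```text
(no output)
```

View pics/z0.png

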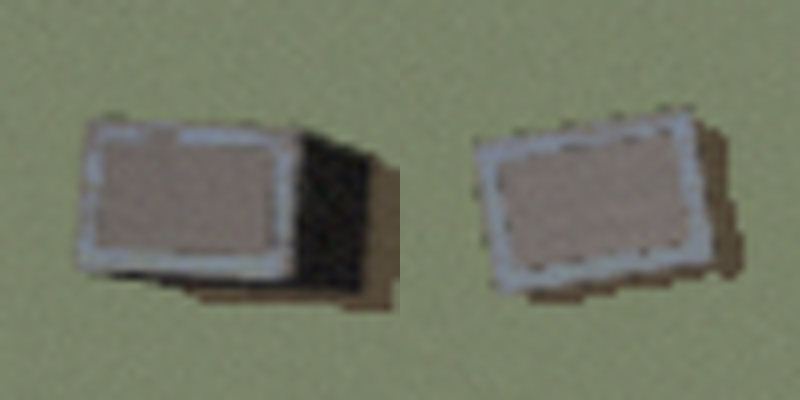

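View pics/z1.png

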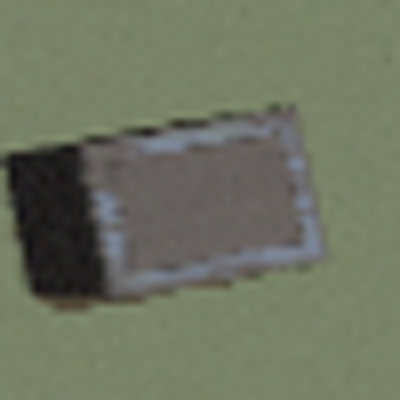

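View pics/z2.png

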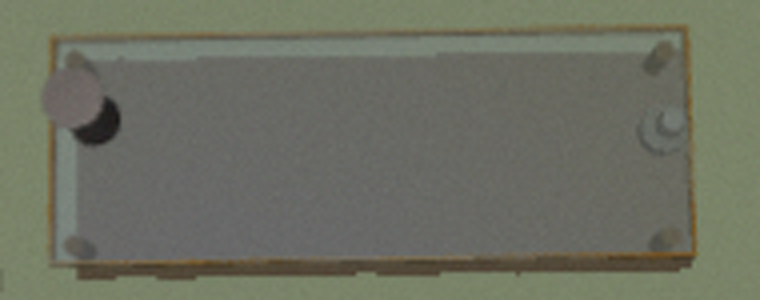

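```bash
cat >> h.py <<'E'
def lids(im_bgr,boxes,z):
    out=[]
    im=cv2.resize(im_bgr,None,fx=4,fy=4,interpolation=cv2.INTER_CUBIC).astype(int)
    b,g,r=im[...,0],im[...,1],im[...,2]
    m=((b>g-8)&(im.sum(2)>230)).astype(np.uint8)
    for x,y,h in boxes:
        mm=np.zeros_like(m); s=np.s_[4*(y-h):4*(y+h),4*(x-h):4*(x+h)]; mm[s]=m[s]
        mm=cv2.morphologyEx(mm,cv2.MORPH_CLOSE,np.ones((7,7)))
        mm=cv2.morphologyEx(mm,cv2.MORPH_OPEN,np.ones((9,9)))
        cs,_=cv2.findContours(mm,cv2.RETR_EXTERNAL,cv2.CHAIN_APPROX_NONE)
        c=max(cs,key=cv2.contourArea)[:,0].astype(float)
        w=onz("top",(c+0.5)/4-0.5,z)[:,:2]
        (cx,cy),(sx,sy),a=cv2.minAreaRect((w*1000).astype(np.float32))
        if sx>sy: a-=90; sx,sy=sy,sx
        a=(a+90)%180-90   # angle of short side from x, deg
        out.append((cx,cy,sx,sy,a))
    return out
E
python3 - <<'E'
from h import *
im=cv2.imread("pics/top0.png")
for l in lids(im,((139,201,24),(256,232,24),(394,225,24)),0.092): print(np.round(l,1))
c=np.array([(51,38),(687,27),(695,256),(51,265)])
w=onz("top",(c+.5)/4-.5+[165,130],0.06)[:,:2]; print(w.round(4)); print(w.mean(0), [np.linalg.norm(w[i]-w[(i+1)%4]) for i in range(4)])
d=w[0]-w[1]+w[3]-w[2]; print("shelf yaw deg", np.degrees(np.arctan2(-d[0],d[1])))
# jigger/stopper/dish/coaster
print(onz("top",[(72/4+165,98/4+130)],.135), onz("top",[(670/4+165,122/4+130)],.11))
print(onz("top",[(197,230)],.032),onz("top",[(323,236)],.024))
# side check: tin lid centers
print(proj("top",[[.5,0,.092]]))
E
```

```text
[520.9 320.6  50.4  72.4  -2.1]
[442.9   8.8  51.2  72.7   9.6]
[ 464.7 -352.3   50.8   72.9   10.4]
[[ 0.6948  0.2268]
 [ 0.7065 -0.2116]
 [ 0.5482 -0.215 ]
 [ 0.5373  0.221 ]]
[0.62169085 0.0052846 ] [np.float64(0.43854444753631594), np.float64(0.15836522838981543), np.float64(0.4361721947489609), np.float64(0.15758851814207325)]
shelf yaw deg 1.4815576185932662
[[0.63607463 0.19357484 0.135     ]] [[ 0.6291737  -0.19040648  0.11      ]]
[[0.4459526  0.16960676 0.032     ]] [[ 0.43363932 -0.17866587  0.024     ]]
[[258.5834072  209.87522689]]
```

```bash
cat >> h.py <<'E'
from scipy.spatial.transform import Rotation as Ro
def st(show=True):
    o=get_obs(); R=Ro.from_quat(o["tool_rot"]).as_matrix(); z=R[:,2]
    yaw=np.degrees(np.arctan2(z[1],z[0]))
    if show: print("t",round(o["time"],2),"p",o["position"].round(4),"down",R[:,1].round(3),"jawyaw",yaw.round(2),"F",o["ft_force"].round(2),"M",o["moment"].round(2),"w",round(o["grip_width"],4))
    return o,R
def delta(p,yaw):
    o,R=st()
    best=None
    for k in (0,180):
        a=np.radians(yaw+k); z=np.array([np.cos(a),np.sin(a),0]); y=np.array([0,0,-1.])
        T=np.c_[np.cross(y,z),y,z]
        v=Ro.from_matrix(T@R.T).as_rotvec(degrees=True)
        if best is None or np.linalg.norm(v)<np.linalg.norm(best): best=v
    print("turn",best.round(2),"shift",(np.array(p)-o["position"]).round(4), "q6",o["q"][5].round(2))
E
python3 - <<'E'
from h import *
delta([.521,.3206,.18],-2.1)
E
```

```text
t 0.1 p [0.202  0.5907 0.1863] down [-0.001 -0.002 -1.   ] jawyaw 71.1 F [-0.39  0.13 -1.35] M [-0.05  0.02  0.04] w 0.0871
turn [ 5.00e-02 -1.10e-01 -7.32e+01] shift [ 0.319  -0.2701 -0.0063] q6 -0.18
```

Call:
jog_arm:
  increments:
    - [[0,0,-8,0.035,-0.03,0,-1],[0,0,-16,0.07,-0.06,0,-1],[0,0,-24,0.105,-0.09,0,-1],[0,0,-32,0.14,-0.12,0,-1],[0,0,-40,0.175,-0.15,0,-1],[0,0,-48,0.21,-0.18,0,-1],[0,0,-56,0.245,-0.21,0,-1],[0,0,-64,0.28,-0.237,0,-1]]
  squeeze: 40

```text
time: 0.9
position: [0.4828, 0.3519, 0.1859]
tool_rot: [0.529, -0.47, 0.469, -0.528]
ft_force: [1.1, -0.3, 0.7]
grip_width: 0.087
```

```bash
python3 -c "
from h import *
delta([.521,.3206,.16],-2.1)"
```

```text
t 0.9 p [0.4828 0.3519 0.1859] down [-0.003 -0.    -1.   ] jawyaw 6.75 F [ 1.12 -0.29  0.7 ] M [-0.02  0.02 -0.03] w 0.087
turn [ 0.01 -0.17 -8.85] shift [ 0.0382 -0.0313 -0.0259] q6 0.32
```

Call:
jog_arm:
  increments:
    - [[0,-0.2,-5,0.02,-0.016,0,-1],[0,-0.2,-8.8,0.038,-0.031,-0.01,-1],[0,-0.2,-8.8,0.038,-0.031,-0.02,-1],[0,-0.2,-8.8,0.038,-0.031,-0.05,-1],[0,-0.2,-8.8,0.038,-0.031,-0.08,-1],[0,-0.2,-8.8,0.038,-0.031,-0.11,-1],[0,-0.2,-8.8,0.038,-0.031,-0.135,-1],[0,-0.2,-8.8,0.038,-0.031,-0.145,-1]]

```text
time: 1.7
position: [0.5174, 0.3206, 0.0377]
tool_rot: [-0.494, 0.509, -0.508, 0.489]
ft_force: [0.2, 0.1, 0.6]
grip_width: 0.087
```

```bash
python3 -c "
from h import *
delta([.521,.3206,.041],-2.1)"
```

```text
t 1.7 p [0.5174 0.3206 0.0377] down [-0.006 -0.002 -1.   ] jawyaw -1.96 F [0.21 0.12 0.64] M [-0.09  0.05  0.02] w 0.087
turn [ 0.13 -0.34 -0.15] shift [ 0.0036 -0.      0.0033] q6 0.41
```

Close the jaws, correcting the small pose offsets first.

Call:
jog_arm:
  increments:
    - [[0.1,-0.3,0,0.004,0,0.003,-1],[0.1,-0.3,0,0.004,0,0.003,-0.2],[0.1,-0.3,0,0.004,0,0.003,0.2],[0.1,-0.3,0,0.004,0,0.003,0.6],[0.1,-0.3,0,0.004,0,0.003,1],[0.1,-0.3,0,0.004,0,0.003,1],[0.1,-0.3,0,0.004,0,0.003,1],[0.1,-0.3,0,0.004,0,0.003,1]]

```text
time: 2.5
position: [0.5214, 0.3206, 0.0411]
tool_rot: [-0.492, 0.509, -0.508, 0.491]
ft_force: [-1.1, -0.4, 3.1]
grip_width: 0.0494
```

```bash
python3 -c "
from h import *
delta([.6194,.0923,.2],1.5)"
```

```text
t 2.5 p [0.5214 0.3206 0.0411] down [-0.001 -0.001 -1.   ] jawyaw -1.96 F [-1.07 -0.43  3.06] M [-0.15  0.15  0.01] w 0.0494
turn [ 0.03 -0.04  3.46] shift [ 0.098  -0.2283  0.1589] q6 0.4
```

Call:
jog_arm:
  increments:
    - [[0,0,0,0,0,0.01,1],[0,0,0,0,0,0.03,1],[0,0,0,0,0,0.06,1],[0,0,0,0,0,0.1,1],[0,0,0,0,0,0.14,1],[0,0,0,0,0,0.18,1],[0,0,0,0,0,0.19,1],[0,0,0,0,0,0.19,1]]

```text
time: 3.3
position: [0.5219, 0.3208, 0.2322]
tool_rot: [0.491, -0.508, 0.509, -0.492]
ft_force: [0.4, 1.0, -5.9]
grip_width: 0.0496
```

Call:
jog_arm:
  increments:
    - [[0,0,0,0,0,0,1]]

```text
time: 3.4
position: [0.5198, 0.3199, 0.2294]
tool_rot: [-0.493, 0.509, -0.508, 0.49]
ft_force: [0.7, 0.6, -6.1]
grip_width: 0.05
```

Call:
jog_arm:
  increments:
    - [[0,0,0,0,0,0,1]]

```text
time: 3.5
position: [0.5183, 0.3193, 0.2267]
tool_rot: [-0.494, 0.51, -0.507, 0.488]
ft_force: [0.2, -0.5, -5.2]
grip_width: 0.0495
```

Call:
jog_arm:
  increments:
    - [[0,0,0,0,0,0,1]]

```text
time: 3.6
position: [0.5168, 0.3186, 0.224]
tool_rot: [-0.496, 0.51, -0.507, 0.487]
ft_force: [-0.1, -0.1, -5.9]
grip_width: 0.0494
```

Call:
jog_arm:
  increments:
    - [[0,0,0,0,0,0,1]]

```text
time: 3.7
position: [0.5158, 0.3182, 0.222]
tool_rot: [-0.497, 0.511, -0.506, 0.485]
ft_force: [-0.7, -0.6, -5.7]
grip_width: 0.0494
```

```bash
python3 -c "
from h import *
o,_=st();print(o['joint_torque'])
delta([.6194,.0923,.22],1.5)"
```

```text
t 3.7 p [0.5158 0.3182 0.222 ] down [-0.017 -0.007 -1.   ] jawyaw -1.97 F [-0.66 -0.64 -5.69] M [-0.08  0.06  0.02] w 0.0494
[ 1.76447618e-02 -4.56087899e+01 -2.02127945e+01  8.08412628e-02
  1.15816444e-01 -1.75695179e-03]
t 3.7 p [0.5158 0.3182 0.222 ] down [-0.017 -0.007 -1.   ] jawyaw -1.97 F [-0.66 -0.64 -5.69] M [-0.08  0.06  0.02] w 0.0494
turn [ 0.42 -0.93  3.47] shift [ 0.1036 -0.2259 -0.002 ] q6 0.4
```

Call:
jog_arm:
  increments:
    - [[0.4,-0.9,0.5,0.01,-0.02,0.01,1],[0.4,-0.9,1,0.03,-0.06,0.01,1],[0.4,-0.9,1.5,0.046,-0.1,0.01,1],[0.4,-0.9,2,0.064,-0.14,0.01,1],[0.4,-0.9,3,0.083,-0.18,0.01,1],[0.4,-0.9,3.5,0.097,-0.21,0.01,1],[0.4,-0.9,3.5,0.104,-0.226,0.01,1],[0.4,-0.9,3.5,0.104,-0.226,0.01,1]]

```text
time: 4.5
position: [0.6206, 0.0897, 0.2311]
tool_rot: [0.506, -0.494, 0.494, -0.505]
ft_force: [0.2, -0.3, -4.5]
grip_width: 0.0497
```

```bash
python3 -c "
from h import *
delta([.6194,.0923,.12],1.5)"
```

```text
t 4.5 p [0.6206 0.0897 0.2311] down [-0.001 -0.001 -1.   ] jawyaw 1.32 F [ 0.21 -0.34 -4.51] M [-0.1   0.02  0.  ] w 0.0497
turn [ 0.06 -0.07  0.18] shift [-0.0012  0.0026 -0.1111] q6 -0.06
```

Call:
jog_arm:
  increments:
    - [[0,0,0,-0.001,0.002,-0.02,1],[0,0,0,-0.001,0.003,-0.05,1],[0,0,0,-0.001,0.003,-0.08,1],[0,0,0,-0.001,0.003,-0.1,1],[0,0,0,-0.001,0.003,-0.108,1],[0,-0.3,0.1,0,0.003,-0.112,1],[0,-0.3,0.1,0,0.003,-0.112,1]]

```text
time: 5.2
position: [0.6208, 0.0935, 0.1194]
tool_rot: [-0.505, 0.492, -0.495, 0.507]
ft_force: [0.7, -0.4, -4.5]
grip_width: 0.0497
```

```bash
python3 -c "
from h import *
import cv2
delta([.6194,.0923,.102],1.5)
cv2.imwrite('pics/s1.png',camera('side')[:,:,::-1])"
```

```text
t 5.2 p [0.6208 0.0935 0.1194] down [ 0.005 -0.001 -1.   ] jawyaw 1.47 F [ 0.72 -0.44 -4.47] M [-0.09  0.1   0.04] w 0.0497
turn [0.04 0.27 0.03] shift [-0.0014 -0.0012 -0.0174] q6 -0.05
```

View pics/s1.png

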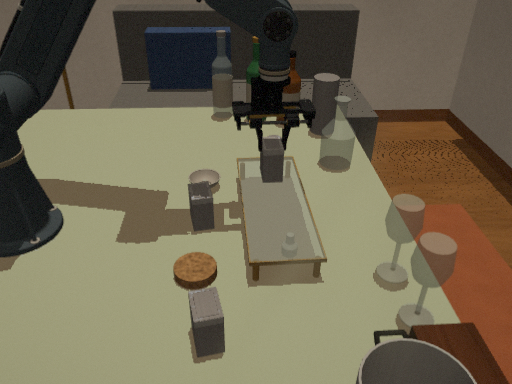

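The side view shows the tin held upright over the left slot at about (272,160), clear of the jigger. Next I lower it slowly until it touches.

Call:
jog_arm:
  increments:
    - [[0,0.2,0,-0.001,-0.001,-0.004,1],[0,0.2,0,-0.001,-0.001,-0.008,1],[0,0.2,0,-0.001,-0.001,-0.011,1],[0,0.2,0,-0.001,-0.001,-0.013,1],[0,0.2,0,-0.001,-0.001,-0.015,1]]

```text
time: 5.75
position: [0.6203, 0.0922, 0.1049]
tool_rot: [-0.506, 0.493, -0.494, 0.507]
ft_force: [-0.0, -0.1, -4.8]
grip_width: 0.0494
```

```bash
python3 -c "
from h import *
delta([.6194,.0923,.101],1.5)"
```

```text
t 5.75 p [0.6203 0.0922 0.1049] down [ 0.002 -0.001 -1.   ] jawyaw 1.44 F [-0.   -0.08 -4.83] M [-0.07  0.01 -0.01] w 0.0494
turn [0.04 0.12 0.06] shift [-0.0009  0.0001 -0.0039] q6 -0.05
```

Call:
jog_arm:
  increments:
    - [[0,0.1,0,-0.001,0,-0.001,1],[0,0.1,0,-0.001,0,-0.002,1],[0,0.1,0,-0.001,0,-0.003,1],[0,0.1,0,-0.001,0,-0.0035,1]]

```text
time: 6.15
position: [0.6193, 0.0922, 0.1013]
tool_rot: [0.506, -0.493, 0.494, -0.506]
ft_force: [-1.0, 0.7, -4.6]
grip_width: 0.0499
```

```bash
python3 -c "
from h import *
delta([.6194,.0923,.101],1.5)"
```

```text
t 6.15 p [0.6193 0.0922 0.1013] down [ 0.    -0.001 -1.   ] jawyaw 1.44 F [-0.97  0.67 -4.65] M [-0.1   0.01  0.02] w 0.0499
turn [0.04 0.03 0.06] shift [ 0.0001  0.0001 -0.0003] q6 -0.05
```

Call:
jog_arm:
  increments:
    - [[0,0,0,0,0,-0.0005,1],[0,0,0,0,0,-0.001,1]]

```text
time: 6.35
position: [0.6193, 0.0922, 0.1011]
tool_rot: [0.506, -0.493, 0.494, -0.506]
ft_force: [-3.1, -0.0, 1.9]
grip_width: 0.0497
```

Call:
jog_arm:
  increments:
    - [[0,0,0,0,0,-0.0005,1],[0,0,0,0,0,-0.001,1]]

```text
time: 6.55
position: [0.6193, 0.0922, 0.1011]
tool_rot: [0.506, -0.493, 0.494, -0.506]
ft_force: [-4.0, -0.4, 6.1]
grip_width: 0.0495
```

Call:
jog_arm:
  increments:
    - [[0,0,0,0,0,0,0.2],[0,0,0,0,0,0,-0.3],[0,0,0,0,0,0,-1],[0,0,0,0,0,0,-1],[0,0,0,0,0,0,-1],[0,0,0,0,0,0.005,-1]]

```text
time: 7.15
position: [0.619, 0.0921, 0.1057]
tool_rot: [0.507, -0.493, 0.494, -0.506]
ft_force: [-0.8, -0.9, 0.2]
grip_width: 0.0806
```

Call:
jog_arm:
  increments:
    - [[0,0,0,0,0,0.03,-1],[0,0,0,0,0,0.07,-1],[0,0,0,0,0,0.11,-1],[0,0,0,0,0,0.12,-1]]

```text
time: 7.55
position: [0.6224, 0.0922, 0.2316]
tool_rot: [-0.504, 0.491, -0.497, 0.509]
ft_force: [-0.1, -0.6, 0.5]
grip_width: 0.0869
```

```bash
python3 -c "
from h import *
delta([.4429,.0088,.15],9.6)"
```

```text
t 7.55 p [0.6224 0.0922 0.2316] down [ 0.011 -0.001 -1.   ] jawyaw 1.46 F [-0.13 -0.63  0.51] M [-0.1  -0.03 -0.03] w 0.0869
turn [0.02 0.61 8.14] shift [-0.1795 -0.0834 -0.0816] q6 -0.05
```

Call:
jog_arm:
  increments:
    - [[0,0.6,3,-0.04,-0.018,0,-1],[0,0.6,6,-0.08,-0.037,0,-1],[0,0.6,8,-0.12,-0.055,0,-1],[0,0.6,8,-0.16,-0.074,-0.02,-1],[0,0.6,8,-0.18,-0.083,-0.05,-1],[0,0.6,8,-0.18,-0.083,-0.08,-1],[0,0.6,8,-0.18,-0.083,-0.08,-1]]

```text
time: 8.25
position: [0.4387, 0.0096, 0.1492]
tool_rot: [0.541, -0.46, 0.455, -0.538]
ft_force: [0.3, 0.6, 0.2]
grip_width: 0.0868
```

```bash
python3 -c "
from h import *
delta([.4429,.0088,.041],9.6)"
```

```text
t 8.25 p [0.4387 0.0096 0.1492] down [-0.008  0.001 -1.   ] jawyaw 9.39 F [0.32 0.58 0.24] M [-0.07  0.02  0.02] w 0.0868
turn [-0.08 -0.43  0.21] shift [ 0.0042 -0.0008 -0.1082] q6 -0.4
```

Call:
jog_arm:
  increments:
    - [[0,-0.4,0.2,0.004,-0.001,-0.01,-1],[0,-0.4,0.2,0.004,-0.001,-0.03,-1],[0,-0.4,0.2,0.004,-0.001,-0.06,-1],[0,-0.4,0.2,0.004,-0.001,-0.09,-1],[0,-0.4,0.2,0.004,-0.001,-0.104,-1],[0,-0.4,0.2,0.004,-0.001,-0.106,-1],[0,-0.4,0.2,0.004,-0.001,-0.106,-1]]

```text
time: 8.95
position: [0.4439, 0.0085, 0.0436]
tool_rot: [-0.54, 0.456, -0.456, 0.541]
ft_force: [0.3, -0.9, 0.4]
grip_width: 0.0871
```

```bash
python3 -c "
from h import *
delta([.4429,.0088,.041],9.6)"
```

```text
t 8.95 p [0.4439 0.0085 0.0436] down [ 0.     0.001 -1.   ] jawyaw 9.62 F [ 0.29 -0.88  0.38] M [-0.04  0.06 -0.01] w 0.0871
turn [-0.07  0.03 -0.02] shift [-0.001   0.0003 -0.0026] q6 -0.4
```

Call:
jog_arm:
  increments:
    - [[0,0,0,-0.001,0,-0.0025,-0.6],[0,0,0,-0.001,0,-0.0025,-0.2],[0,0,0,-0.001,0,-0.0025,0.2],[0,0,0,-0.001,0,-0.0025,0.6],[0,0,0,-0.001,0,-0.0025,1],[0,0,0,-0.001,0,-0.0025,1],[0,0,0,-0.001,0,-0.0025,1]]

```text
time: 9.65
position: [0.4431, 0.0085, 0.0413]
tool_rot: [-0.54, 0.456, -0.456, 0.541]
ft_force: [-0.1, -0.1, 1.3]
grip_width: 0.0496
```

```bash
python3 -c "
from h import *
delta([.4429,.0088,.041],9.6)"
```

```text
t 9.65 p [0.4431 0.0085 0.0413] down [ 0.001  0.001 -1.   ] jawyaw 9.61 F [-0.07 -0.1   1.28] M [-0.06  0.07 -0.04] w 0.0496
turn [-0.07  0.05 -0.01] shift [-0.0002  0.0003 -0.0003] q6 -0.4
```

Call:
jog_arm:
  increments:
    - [[0,0,0,0,0,0.01,1],[0,0,0,0,0,0.03,1],[0,0,0,0,0,0.06,1],[0,0,0,0,0,0.1,1],[0,0,0,0,0,0.14,1],[0,0,0,0,0,0.155,1],[0,0,0,0,0,0.16,1],[0,0,0,0,0,0.16,1]]

```text
time: 10.45
position: [0.4427, 0.0086, 0.2017]
tool_rot: [-0.54, 0.456, -0.456, 0.541]
ft_force: [-0.7, -0.2, -1.3]
grip_width: 0.0494
```

```bash
python3 -c "
from h import *
delta([.6217,.0053,.2],1.5)"
```

```text
t 10.45 p [0.4427 0.0086 0.2017] down [ 0.001  0.001 -1.   ] jawyaw 9.62 F [-0.67 -0.22 -1.33] M [-0.09  0.01 -0.01] w 0.0494
turn [-0.05  0.08 -8.12] shift [ 0.179  -0.0033 -0.0017] q6 -0.4
```

Call:
jog_arm:
  increments:
    - [[0,0,-3,0.02,0,0.005,1],[0,0,-6,0.055,-0.001,0.01,1],[0,0,-8,0.09,-0.002,0.01,1],[0,0,-8,0.13,-0.003,0.01,1],[0,0,-8,0.16,-0.003,0.01,1],[0,0,-8,0.179,-0.003,0.01,1],[0,0,-8,0.179,-0.003,0.005,1],[0,0,-8,0.179,-0.003,0.0,1]]

```text
time: 11.25
position: [0.6196, 0.0058, 0.1988]
tool_rot: [0.508, -0.494, 0.491, -0.506]
ft_force: [-0.5, 0.6, -2.5]
grip_width: 0.0496
```

```bash
python3 -c "
from h import *
delta([.6217,.0053,.11],1.5)
im=camera('top')[:,:,::-1]
cv2.imwrite('pics/t2.png',im)"
```

```text
t 11.25 p [0.6196 0.0058 0.1988] down [-0.004  0.002 -1.   ] jawyaw 1.62 F [-0.47  0.58 -2.52] M [-0.17  0.1  -0.  ] w 0.0496
turn [-0.1  -0.25 -0.12] shift [ 0.0021 -0.0005 -0.0888] q6 -0.2
```

View pics/t2.png

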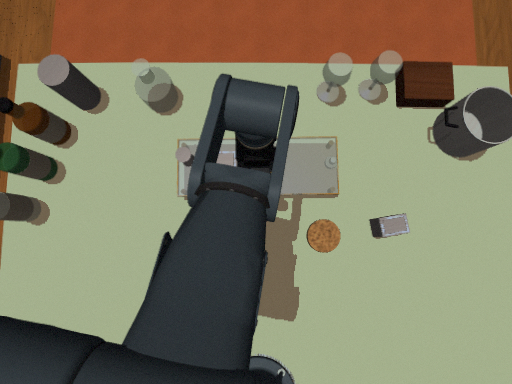

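The arm covers most of the shelf in this top view, with the gripper at about (255,150), so I'll check the row once the arm is clear. I lower this tin now.

Call:
jog_arm:
  increments:
    - [[0,-0.3,-0.1,0.002,0,-0.015,1],[0,-0.3,-0.1,0.002,0,-0.04,1],[0,-0.3,-0.1,0.002,0,-0.065,1],[0,-0.3,-0.1,0.002,0,-0.08,1],[0,-0.3,-0.1,0.002,0,-0.085,1],[0,-0.3,-0.1,0.002,0,-0.087,1]]

```text
time: 11.9
position: [0.619, 0.0061, 0.1105]
tool_rot: [0.507, -0.495, 0.492, -0.506]
ft_force: [-0.2, -0.7, -2.5]
grip_width: 0.0498
```

```bash
python3 -c "
from h import *
delta([.6217,.0053,.1015],1.5)"
```

```text
t 11.9 p [0.619  0.0061 0.1105] down [-0.003  0.002 -1.   ] jawyaw 1.51 F [-0.24 -0.75 -2.52] M [-0.08 -0.03 -0.01] w 0.0498
turn [-0.14 -0.19 -0.01] shift [ 0.0027 -0.0008 -0.009 ] q6 -0.2
```

Call:
jog_arm:
  increments:
    - [[-0.1,-0.3,0,0.003,-0.001,-0.002,1],[-0.1,-0.3,0,0.004,-0.001,-0.004,1],[-0.1,-0.3,0,0.004,-0.001,-0.006,1],[-0.1,-0.3,0,0.004,-0.001,-0.007,1]]

```text
time: 12.3
position: [0.6232, 0.0051, 0.1038]
tool_rot: [-0.506, 0.493, -0.494, 0.507]
ft_force: [0.7, 0.4, -3.1]
grip_width: 0.0495
```

```bash
python3 -c "
from h import *
delta([.6217,.0053,.1015],1.5)"
```

```text
t 12.3 p [0.6232 0.0051 0.1038] down [ 0.003  0.001 -1.   ] jawyaw 1.51 F [ 0.74  0.38 -3.1 ] M [-0.08  0.11 -0.  ] w 0.0495
turn [-0.03  0.14 -0.01] shift [-0.0015  0.0002 -0.0023] q6 -0.2
```

Call:
jog_arm:
  increments:
    - [[0,0.1,0,-0.0015,0,-0.001,1],[0,0.1,0,-0.0015,0,-0.002,1],[0,0.1,0,-0.0015,0,-0.0025,1],[0,0.1,0,-0.0015,0,-0.003,1]]

```text
time: 12.7
position: [0.6217, 0.0051, 0.1013]
tool_rot: [-0.506, 0.493, -0.493, 0.507]
ft_force: [-1.5, 0.9, 4.5]
grip_width: 0.0495
```

```bash
python3 -c "
from h import *
delta([.6217,.0053,.101],1.5)"
```

```text
t 12.7 p [0.6217 0.0051 0.1013] down [ 0.001  0.001 -1.   ] jawyaw 1.52 F [-1.5   0.92  4.47] M [-0.09  0.46  0.  ] w 0.0495
turn [-0.03  0.03 -0.02] shift [ 0.      0.0002 -0.0003] q6 -0.2
```

Contact, so I release and lift off.

Call:
jog_arm:
  increments:
    - [[0,0,0,0,0,0,0.2],[0,0,0,0,0,0,-0.3],[0,0,0,0,0,0,-1],[0,0,0,0,0,0,-1],[0,0,0,0,0,0,-1],[0,0,0,0,0,0.005,-1]]

```text
time: 13.3
position: [0.6212, 0.0052, 0.1059]
tool_rot: [0.507, -0.494, 0.493, -0.507]
ft_force: [0.0, -0.4, 0.2]
grip_width: 0.0803
```

Call:
jog_arm:
  increments:
    - [[0,0,0,0,0,0.03,-1],[0,0,0,0,0,0.07,-1],[0,0,0,0,0,0.11,-1],[0,0,0,0,0,0.12,-1]]

```text
time: 13.7
position: [0.6244, 0.0048, 0.2317]
tool_rot: [-0.504, 0.491, -0.496, 0.509]
ft_force: [0.3, 1.0, -0.4]
grip_width: 0.0869
```

```bash
python3 -c "
from h import *
delta([.4647,-.3523,.15],10.4)"
```

```text
t 13.7 p [0.6244 0.0048 0.2317] down [ 0.01  -0.001 -1.   ] jawyaw 1.52 F [ 0.35  0.97 -0.45] M [-0.1  -0.01  0.04] w 0.0869
turn [0.02 0.55 8.88] shift [-0.1597 -0.3571 -0.0817] q6 -0.2
```

Call:
jog_arm:
  increments:
    - [[0,0.5,1,-0.02,-0.045,0,-1],[0,0.5,2,-0.04,-0.089,0,-1],[0,0.5,4,-0.06,-0.134,0,-1],[0,0.5,6,-0.08,-0.179,0,-1],[0,0.5,8,-0.1,-0.223,0,-1],[0,0.5,8.8,-0.12,-0.268,-0.02,-1],[0,0.5,8.8,-0.14,-0.312,-0.05,-1],[0,0.5,8.8,-0.16,-0.357,-0.08,-1]]

```text
time: 14.5
position: [0.4696, -0.3402, 0.1605]
tool_rot: [-0.543, 0.452, -0.454, 0.543]
ft_force: [1.0, -0.7, -0.8]
grip_width: 0.0869
```

```bash
python3 -c "
from h import *
delta([.4647,-.3523,.15],10.4)
im=camera('top')[:,:,::-1]
cv2.imwrite('pics/t3.png',im)"
```

```text
t 14.5 p [ 0.4696 -0.3402  0.1605] down [ 0.002 -0.001 -1.   ] jawyaw 10.3 F [ 1.05 -0.68 -0.83] M [-0.08 -0.03  0.  ] w 0.0869
turn [0.05 0.1  0.1 ] shift [-0.0049 -0.0121 -0.0105] q6 -1.0
```

View pics/t3.png

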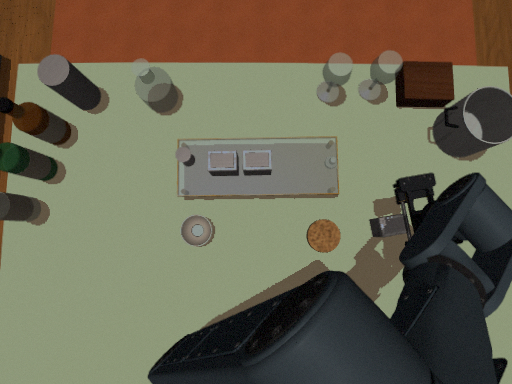

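Two tins stand in the row at about (222,162) and (257,161), with the jigger at (184,155) and the dish at (197,230) where they were. I measure the row, then descend on the third tin.

```bash
python3 -c "
from h import *
im=cv2.imread('pics/t3.png')
cv2.imwrite('pics/z3.png',cv2.resize(im[135:200,175:345],None,fx=4,fy=4,interpolation=cv2.INTER_CUBIC))
z=im[140:185,200:275].astype(int); 
print(im[158,215:265].tolist()[::6], im[190,240])"
```

```text
[[119, 124, 130], [118, 123, 129], [120, 122, 131], [99, 104, 109], [111, 117, 116], [131, 133, 134], [119, 124, 131], [118, 123, 129], [118, 121, 130]] [121 123 122]
```

View pics/z3.png

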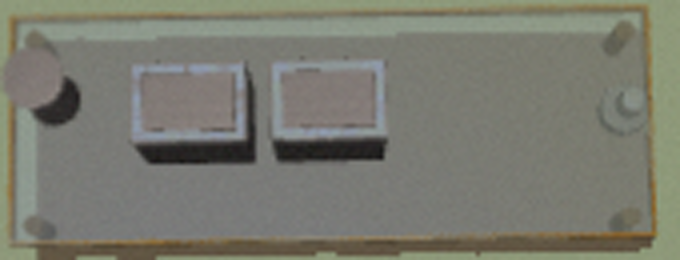

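Call:
jog_arm:
  increments:
    - [[0,0,0,-0.005,-0.012,-0.005,-1],[0,0,0,-0.005,-0.012,-0.01,-1],[0,0,0,-0.005,-0.012,-0.03,-1],[0,0,0,-0.005,-0.012,-0.06,-1],[0,0,0,-0.005,-0.012,-0.09,-1],[0,0,0,-0.005,-0.012,-0.11,-1],[0,0,0,-0.005,-0.012,-0.118,-1]]

```text
time: 15.25
position: [0.4597, -0.3546, 0.036]
tool_rot: [0.543, -0.457, 0.451, -0.541]
ft_force: [-0.5, -0.2, -0.7]
grip_width: 0.0871
```

```bash
python3 -c "
from h import *
delta([.4647,-.3523,.041],10.4)"
```

```text
t 15.25 p [ 0.4597 -0.3546  0.036 ] down [-0.008  0.003 -1.   ] jawyaw 10.15 F [-0.51 -0.21 -0.69] M [-0.08  0.   -0.04] w 0.0871
turn [-0.15 -0.44  0.25] shift [0.005  0.0023 0.005 ] q6 -1.02
```

Call:
jog_arm:
  increments:
    - [[-0.1,-0.4,0.2,0.005,0.002,0.005,-1],[-0.1,-0.4,0.2,0.005,0.002,0.005,-0.6],[-0.1,-0.4,0.2,0.005,0.002,0.005,-0.2],[-0.1,-0.4,0.2,0.005,0.002,0.005,0.2],[-0.1,-0.4,0.2,0.005,0.002,0.005,0.6],[-0.1,-0.4,0.2,0.005,0.002,0.005,1],[-0.1,-0.4,0.2,0.005,0.002,0.005,1],[-0.1,-0.4,0.2,0.005,0.002,0.005,1]]

```text
time: 16.05
position: [0.4647, -0.3528, 0.0412]
tool_rot: [-0.543, 0.453, -0.453, 0.543]
ft_force: [0.0, -0.1, 2.1]
grip_width: 0.0492
```

```bash
python3 -c "
from h import *
for c in ([(133,64),(247,62),(246,140),(133,143)],[(272,60),(386,58),(387,138),(275,141)]):
    w=onz('top',(np.array(c)+.5)/4-.5+[175,135],.152)[:,:2];d=w[0]-w[1]+w[3]-w[2];print(w.mean(0).round(4),np.degrees(np.arctan2(-d[0],d[1])))
st()
delta([.624,-.0817,.22],1.5)"
```

```text
[0.6191 0.0919] 1.8023339424667146
[0.6218 0.0047] 1.8457062523170105
t 16.05 p [ 0.4647 -0.3528  0.0412] down [-0.     0.001 -1.   ] jawyaw 10.33 F [ 0.02 -0.1   2.12] M [-0.06  0.08 -0.01] w 0.0492
t 16.05 p [ 0.4647 -0.3528  0.0412] down [-0.     0.001 -1.   ] jawyaw 10.33 F [ 0.02 -0.1   2.12] M [-0.06  0.08 -0.01] w 0.0492
turn [-0.04 -0.02 -8.83] shift [0.1593 0.2711 0.1788] q6 -1.02
```

Call:
jog_arm:
  increments:
    - [[0,0,0,0,0,0.01,1],[0,0,0,0,0,0.03,1],[0,0,0,0,0,0.06,1],[0,0,0,0,0,0.1,1],[0,0,0,0,0,0.14,1],[0,0,0,0,0,0.175,1],[0,0,0,0,0,0.18,1],[0,0,0,0,0,0.18,1]]

```text
time: 16.85
position: [0.4649, -0.353, 0.2223]
tool_rot: [0.543, -0.452, 0.453, -0.543]
ft_force: [0.8, 0.5, -1.8]
grip_width: 0.0494
```

```bash
python3 -c "
from h import *
delta([.624,-.0817,.22],1.5)"
```

```text
t 16.85 p [ 0.4649 -0.353   0.2223] down [ 0.001 -0.001 -1.   ] jawyaw 10.34 F [ 0.81  0.55 -1.78] M [-0.09  0.03  0.04] w 0.0494
turn [ 0.06  0.05 -8.84] shift [ 0.1591  0.2713 -0.0023] q6 -1.02
```

Call:
jog_arm:
  increments:
    - [[0,0,-1,0.012,0.02,0.005,1],[0,0,-3,0.035,0.06,0.005,1],[0,0,-5,0.06,0.1,0.005,1],[0,0,-7,0.085,0.145,0.005,1],[0,0,-8.8,0.11,0.187,0.005,1],[0,0,-8.8,0.135,0.23,0.005,1],[0,0,-8.8,0.153,0.26,0.005,1],[0,0,-8.8,0.159,0.268,0.005,1]]

```text
time: 17.65
position: [0.6235, -0.0804, 0.2241]
tool_rot: [0.508, -0.494, 0.491, -0.507]
ft_force: [-0.5, -1.6, -1.9]
grip_width: 0.0494
```

```bash
python3 -c "
from h import *
delta([.624,-.0817,.11],1.5)"
```

```text
t 17.65 p [ 0.6235 -0.0804  0.2241] down [-0.004  0.002 -1.   ] jawyaw 1.79 F [-0.53 -1.6  -1.89] M [-0.11  0.04 -0.03] w 0.0494
turn [-0.12 -0.23 -0.29] shift [ 0.0005 -0.0013 -0.1141] q6 -0.34
```

Call:
jog_arm:
  increments:
    - [[-0.1,-0.2,-0.3,0.0005,-0.002,-0.015,1],[-0.1,-0.2,-0.3,0.0005,-0.002,-0.04,1],[-0.1,-0.2,-0.3,0.0005,-0.002,-0.07,1],[-0.1,-0.2,-0.3,0.001,-0.002,-0.095,1],[-0.1,-0.2,-0.3,0.001,-0.002,-0.107,1],[-0.1,-0.2,-0.3,0.001,-0.002,-0.11,1],[-0.1,-0.2,-0.3,0.001,-0.002,-0.111,1]]

```text
time: 18.35
position: [0.6243, -0.0828, 0.1126]
tool_rot: [0.507, -0.494, 0.493, -0.506]
ft_force: [-0.1, 0.2, -1.9]
grip_width: 0.05
```

```bash
python3 -c "
from h import *
delta([.624,-.0817,.1015],1.5)"
```

```text
t 18.35 p [ 0.6243 -0.0828  0.1126] down [-0.001  0.    -1.   ] jawyaw 1.46 F [-0.09  0.16 -1.85] M [-0.06  0.08  0.05] w 0.05
turn [-0.02 -0.08  0.04] shift [-0.0003  0.0011 -0.0111] q6 -0.33
```

Call:
jog_arm:
  increments:
    - [[0,0,0,0,0.001,-0.003,1],[0,0,0,0,0.001,-0.006,1],[0,0,0,0,0.001,-0.0075,1],[0,0,0,0,0.001,-0.009,1]]

```text
time: 18.75
position: [0.6246, -0.0818, 0.1041]
tool_rot: [0.506, -0.494, 0.493, -0.506]
ft_force: [0.4, -0.6, -1.9]
grip_width: 0.0497
```

```bash
python3 -c "
from h import *
delta([.624,-.0817,.1015],1.5)"
```

```text
t 18.75 p [ 0.6246 -0.0818  0.1041] down [-0.001  0.    -1.   ] jawyaw 1.47 F [ 0.44 -0.56 -1.92] M [-0.1   0.08  0.  ] w 0.0497
turn [-0.01 -0.03  0.03] shift [-0.0006  0.0001 -0.0026] q6 -0.33
```

Call:
jog_arm:
  increments:
    - [[0,0,0,-0.0005,0,-0.001,1],[0,0,0,-0.0005,0,-0.002,1],[0,0,0,-0.0005,0,-0.0025,1],[0,0,0,-0.0005,0,-0.003,1]]

```text
time: 19.15
position: [0.6242, -0.0819, 0.1013]
tool_rot: [0.506, -0.494, 0.493, -0.506]
ft_force: [-1.0, 0.5, 0.6]
grip_width: 0.0495
```

```bash
python3 -c "
from h import *
st()"
```

```text
t 19.15 p [ 0.6242 -0.0819  0.1013] down [-0. -0. -1.] jawyaw 1.47 F [-0.97  0.47  0.64] M [ 0.01  0.23 -0.  ] w 0.0495
```

Call:
jog_arm:
  increments:
    - [[0,0,0,0,0,-0.0005,1],[0,0,0,0,0,-0.0005,0.2],[0,0,0,0,0,0,-0.3],[0,0,0,0,0,0,-1],[0,0,0,0,0,0,-1],[0,0,0,0,0,0,-1],[0,0,0,0,0,0.005,-1]]

```text
time: 19.85
position: [0.6235, -0.0817, 0.1057]
tool_rot: [0.507, -0.494, 0.493, -0.506]
ft_force: [0.1, -0.2, -0.2]
grip_width: 0.0803
```

Call:
jog_arm:
  increments:
    - [[0,0,0,0,0,0.03,-1],[0,0,0,0,0,0.07,-1],[0,0,0,0,0,0.11,-1],[0,0,0,0,0,0.12,-1]]

```text
time: 20.25
position: [0.6268, -0.0826, 0.2315]
tool_rot: [-0.505, 0.491, -0.496, 0.508]
ft_force: [0.7, 0.4, 0.3]
grip_width: 0.0869
```

Call:
jog_arm:
  increments:
    - [[0,0,0,-0.03,0.03,0,-1],[0,0,0,-0.07,0.07,0,-1],[0,0,0,-0.11,0.1,0,-1],[0,0,0,-0.15,0.12,0,-1],[0,0,0,-0.19,0.14,0,-1],[0,0,0,-0.2,0.14,0,-1]]

```text
time: 20.85
position: [0.4202, 0.06, 0.2307]
tool_rot: [-0.507, 0.492, -0.493, 0.507]
ft_force: [0.4, -0.1, -0.5]
grip_width: 0.0869
```

```bash
python3 -c "
from h import *
st()
im=camera('top')[:,:,::-1];s=camera('side')[:,:,::-1]
cv2.imwrite('pics/t4.png',im);cv2.imwrite('pics/s4.png',s)"
```

```text
t 20.85 p [0.4202 0.06   0.2307] down [ 0.002 -0.001 -1.   ] jawyaw 1.65 F [ 0.45 -0.13 -0.54] M [-0.03 -0.02 -0.  ] w 0.0869
```

View pics/t4.png

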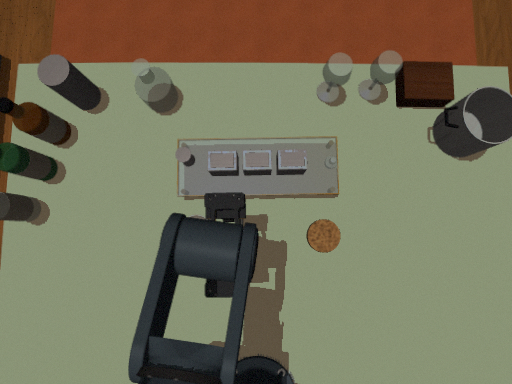

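View pics/s4.png

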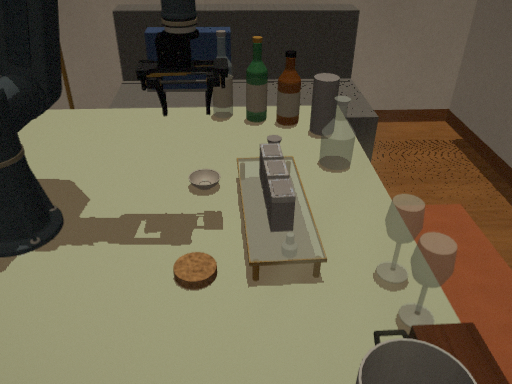

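The top view shows a straight row, with lids at about (222,161), (257,160) and (292,161) and nothing else moved. The side view shows all three upright. The left tin (A) read about 5.2 N, against about 2.3 N for B and 1.9 N for C, so I re-grasp A.

```bash
python3 -c "
from h import *
im=cv2.imread('pics/t4.png')
cv2.imwrite('pics/z4.png',cv2.resize(im[135:200,175:345],None,fx=4,fy=4,interpolation=cv2.INTER_CUBIC))
delta([.6193,.0922,.21],1.5)"
```

```text
t 20.95 p [0.425  0.0579 0.2316] down [ 0.008 -0.003 -1.   ] jawyaw 1.55 F [-0.27 -0.05  0.92] M [-0.11  0.05 -0.03] w 0.087
turn [ 0.16  0.43 -0.05] shift [ 0.1943  0.0343 -0.0216] q6 -0.15
```

View pics/z4.png

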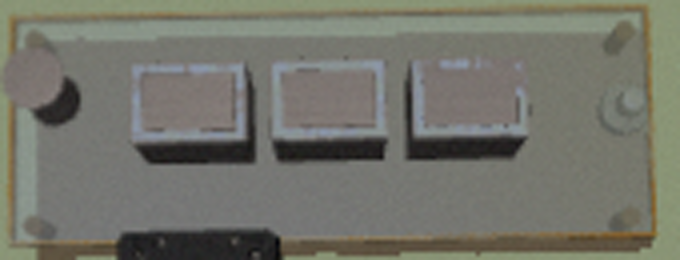

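Call:
jog_arm:
  increments:
    - [[0,0,0,0.02,0.005,0,-1],[0,0,0,0.06,0.01,0,-1],[0,0,0,0.1,0.016,0,-1],[0,0,0,0.14,0.022,0,-1],[0,0,0,0.175,0.028,0,-1],[0,0,0,0.195,0.032,0,-1],[0,0,0,0.199,0.032,0,-1],[0,0,0,0.199,0.032,0,-1]]

```text
time: 21.75
position: [0.6249, 0.0891, 0.2306]
tool_rot: [-0.506, 0.491, -0.496, 0.507]
ft_force: [-0.6, -1.3, 0.4]
grip_width: 0.087
```

```bash
python3 -c "
from h import *
delta([.6193,.0922,.101],1.5)"
```

```text
t 21.75 p [0.6249 0.0891 0.2306] down [ 0.007 -0.003 -1.   ] jawyaw 1.51 F [-0.57 -1.35  0.39] M [-0.1  -0.02  0.01] w 0.087
turn [ 0.17  0.38 -0.01] shift [-0.0056  0.0031 -0.1296] q6 -0.06
```

Call:
jog_arm:
  increments:
    - [[0.2,0.4,0,-0.005,0.003,-0.005,-1],[0.2,0.4,0,-0.0055,0.003,-0.015,-1],[0.2,0.4,0,-0.0055,0.003,-0.045,-1],[0.2,0.4,0,-0.0055,0.003,-0.08,-1],[0.2,0.4,0,-0.0055,0.003,-0.11,-1],[0.2,0.4,0,-0.0055,0.003,-0.125,-1],[0.2,0.4,0,-0.0055,0.003,-0.126,-1]]

```text
time: 22.45
position: [0.6158, 0.0921, 0.1016]
tool_rot: [0.508, -0.495, 0.491, -0.505]
ft_force: [-0.4, -0.2, 0.4]
grip_width: 0.087
```

```bash
python3 -c "
from h import *
delta([.6193,.0922,.101],1.5)"
```

```text
t 22.45 p [0.6158 0.0921 0.1016] down [-0.007  0.001 -1.   ] jawyaw 1.5 F [-0.38 -0.19  0.44] M [-0.08  0.04 -0.04] w 0.087
turn [-0.04 -0.43  0.  ] shift [ 0.0035  0.0001 -0.0006] q6 -0.06
```

Call:
jog_arm:
  increments:
    - [[0,-0.4,0,0.0035,0,0,-1],[0,-0.4,0,0.0035,0,0,-0.6],[0,-0.4,0,0.0035,0,0,-0.2],[0,-0.4,0,0.0035,0,0,0.2],[0,-0.4,0,0.0035,0,0,0.6],[0,-0.4,0,0.0035,0,0,1],[0,-0.4,0,0.0035,0,0,1],[0,-0.4,0,0.0035,0,0,1]]

```text
time: 23.25
position: [0.6194, 0.0921, 0.1019]
tool_rot: [-0.506, 0.494, -0.493, 0.507]
ft_force: [-0.6, -0.5, 1.9]
grip_width: 0.0492
```

Call:
jog_arm:
  increments:
    - [[0,0,0,0,0,0.005,1],[0,0,0,0,0,0.015,1],[0,0,0,0,0,0.03,1],[0,0,0,0,0,0.05,1],[0,0,0,0,0,0.07,1],[0,0,0,0,0,0.09,1],[0,0,0,0,0,0.11,1],[0,0,0,0,0,0.125,1]]

```text
time: 24.05
position: [0.6192, 0.0921, 0.2282]
tool_rot: [-0.506, 0.494, -0.493, 0.507]
ft_force: [0.3, 0.1, -5.6]
grip_width: 0.0493
```

```bash
python3 -c "
from h import *
delta([.6193,.0922,.26],1.5)"
```

```text
t 24.05 p [0.6192 0.0921 0.2282] down [ 0.     0.001 -1.   ] jawyaw 1.51 F [ 0.3   0.12 -5.63] M [-0.08  0.    0.02] w 0.0493
turn [-0.04  0.   -0.01] shift [0.0001 0.0001 0.0318] q6 -0.06
```

Call:
jog_arm:
  increments:
    - [[0,0,0,0,0,0.01,1],[0,0,0,0,0,0.025,1],[0,0,0,0,0,0.032,1],[0,0,0,0,0,0.035,1],[0,0,0,0,0,0.035,1],[0,0,0,0,0,0.035,1],[0,0,0,0,0,0.035,1],[0,0,0,0,0,0.035,1]]

```text
time: 24.85
position: [0.6189, 0.0921, 0.2624]
tool_rot: [0.507, -0.494, 0.493, -0.506]
ft_force: [0.4, -0.1, -5.8]
grip_width: 0.0496
```

Call:
jog_arm:
  increments:
    - [[0,0,0,0,0,0,1],[0,0,0,0,0,0,1],[0,0,0,0,0,0,1],[0,0,0,0,0,0,1],[0,0,0,0,0,0,1],[0,0,0,0,0,0,1],[0,0,0,0,0,0,1],[0,0,0,0,0,0,1]]

```text
time: 25.65
position: [0.6188, 0.0921, 0.2625]
tool_rot: [0.507, -0.494, 0.493, -0.506]
ft_force: [0.2, -0.5, -5.5]
grip_width: 0.0493
```

```bash
python3 -c "
from h import *
o,_=st();print(o['joint_velocities'].round(4))
s=camera('side')[:,:,::-1]
cv2.imwrite('pics/s5.png',s)
im=camera('top')[:,:,::-1];cv2.imwrite('pics/t5.png',im);st()"
```

```text
t 25.65 p [0.6188 0.0921 0.2625] down [-0.001  0.001 -1.   ] jawyaw 1.51 F [ 0.24 -0.45 -5.46] M [-0.08  0.06  0.01] w 0.0493
[-0.001  -0.0008  0.001  -0.0019  0.0017  0.0004]
t 25.75 p [0.6188 0.0922 0.2624] down [-0.001  0.001 -1.   ] jawyaw 1.5 F [-0.59 -0.25 -5.42] M [-0.03  0.07  0.  ] w 0.0495
```

View pics/s5.png

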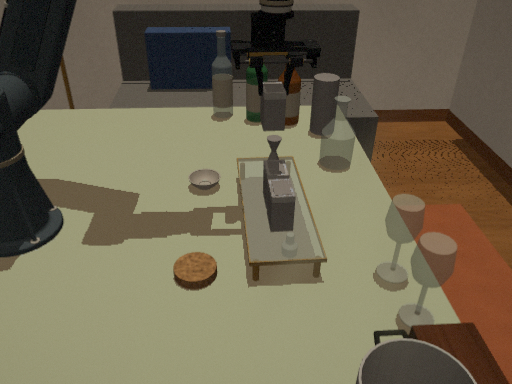

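The side view shows the heavy tin held upright at about (272,107), well above the shelf. The other two still stand at (276,178) and (281,205), and the glassware and jigger are untouched. I hand in.

```bash
python3 -c "
from rig import *
print(hand_in())"
```

```text
the job is handed in; nothing more can be done
None
```

I stood the three tins upright in a straight row along the middle of the shelf, then picked out the heaviest one and handed the job in while still holding it up.

- **Row:** the gaps between the tins are about 15 mm, and each tin was lowered until it touched and then let go. The camera measured the first two within 1 mm of where I aimed; the third I checked only by eye, in line and evenly spaced.
- **Heaviest tin:** tin A, the one at the left end, read about 4.5–6 N. The other two read about 1.3–3 N and 1.8–1.9 N. The force readings wobble by about 1 N, but the difference is clear.
- **Final hold:** tin A is upright with its underside about 16 cm above the shelf. Over the last 0.9 s it moved less than 0.2 mm.
- **Surroundings:** the last side picture shows the other two tins still standing, and the jigger, stopper, dish, coasters and glassware look untouched. I did not measure those again, and I saved a final top picture without looking at it.

The job took 25.75 s. No check failed or disagreed.

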